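Clear the pump drive and hold the priming key home

TASK

Put the two broken lumps of furnace brick that lie on top of the pump drive into the open waste tray. Then lift the winged priming key out of its stand, push its shaft into the drive's hub, turn it until its rib slips into the keyway, and keep pushing until it is fully home against the spring, its flange down on the hub. The job finishes while holding: keep hold of the key and keep it pressed fully home to the end, and leave the bottle, the jar and the spanner alone.

Things in the scene. Friction and masses are not known exactly. Their poses are not given: they have to be found in the camera images.
- drive: Pump drive (all sizes in mm): fixed grey box, 160 (x) by 240 (y) by 75 high, flat top at 75 above the bench; origin at the centre of its underside. The hub sits in the middle of its top (a 58 square well around it, its floor 63 down). The two lumps start on its top: one over the hub's mouth, the other 75 to 90 towards the drive's +y end.
- hub: Steel hub, a fixed disc of 56 diameter, 60 tall, flush with the drive's top; it does not turn. Origin on its axis, 60 below its face. In its face is a round bore of 18 diameter with one keyway 8.5 wide from the bore out to 15.5 from the axis in the hub's +x direction, the full depth. The hub's yaw differs from the drive's by up to 0.4 rad and lies within 0.6 rad of world yaw 0.
- hub_mouth (a point): Centre of the bore in the hub's top face (75 above the bench), axes as the hub's.
- plunger (a joint): Spring plunger in the bore: 0 when free, its top then 37 below the hub's face; grows as it is pressed down, in m. It takes about 5 N to start and 11 N at 0.008 (key fully home), so a key that is let go rises about 8 mm.
- stand: Fixed aluminium block 80 x 80 x 55 high, with a 31 wide upright hole in the middle in which the key stands; origin at the centre of its underside. It may be on either side of the drive, the tray on the other.
- key: Priming key, about 0.2 kg, upright; origin on its axis at the lower tip (starts 10 above the bench), z up. Steel shaft 16 diameter, 0 to 45 up, the lowest 6 tapering to 8. A rib 6 wide on the +x side reaches 14 from the axis, 18 to 44 up. Flange 48 diameter, 45 to 51 up. +x starts within 0.5 rad of world +x. Fully home, the flange lies on the hub's face, the tip 45 below it.
- key_wing (a point): Middle of the key's black wing grip, on the axis 69 above the tip: flat sides 16 apart (along y), 46 long (x), from 51 to 87 above the tip. On its +x end a 10 thick pointer nose, out to 40 from the axis and up to 69, stands directly above the rib. Axes as the key's.
- tray: Open white plastic waste tray, fixed, 160 (x) by 170 (y) by 55 high, walls 4; origin at the centre of its underside.
- lump_a: The larger rough whitish lump of brick, about 38 (x) by 30 (y) by 28 high, 45 g; origin at the centre of its underside, on which it lies flat at first; its -x end is ragged, reaching 23 from the origin. z up at first; grip it across y.
- lump_b: The smaller lump, about 34 (x) by 28 (y) by 26 high, 35 g; origin at the centre of its underside, its -x end ragged, reaching 21. Either lump may be the one over the hub.
- wash_bottle: Bystander: white plastic bottle, 60 diameter, 130 high, loose; origin under its centre.
- sample_jar: Bystander: amber jar, 56 diameter, 85 high, loose; origin under its centre.
- spanner: Bystander: steel spanner about 160 long lying on the bench, loose.
Not all that is in view belongs to the job. What is shaped like the lump_a but brown or red is not meant. Leave any orange look-alike of the lump_b alone.

How it is judged:
By the outcome, as a careful person would: the job done as asked, in the order asked, and still so for the second after the job is handed in, while the arm keeps its last pose, push and grip.
It also fails if it takes over 67 s, if anything falls off the work surface, if the arm or the gripper's body presses on something with over 40 N, if the wrist force passes 120 N, or if a joint passes its speed limit or range.

ROBOT

A 6-joint arm with a two-finger parallel gripper is mounted at the origin on the work surface. World frame = base frame: x ahead of the robot, y to its left, z up, the work surface at z = 0. Lengths are in m, angles in rad, forces in N, time in s.
With the tool pointing down it reaches from about 0.35 to 0.775 m from the base axis. Payload 5.5 kg.
Tool frame: the origin (TCP) lies between the finger pads; the fingertips stand 19 mm ahead of it and the grasp point (between the pads) is the TCP; z points along the fingers, x is the direction in which the jaws open and shut, and the axes are right-handed (so a half turn about z gives the same grasp; the last joint's range is limited). The gripper opens to 85 mm and grips with 20 to 120 N. Pads are 22 mm wide; open, the fingers measure 114 mm over their backs; the gripper's body (76 mm by 85 mm) begins 54 mm behind the grasp point. The pads swing forward as they close: fully open they stand 13 mm farther back than shut.
Start: joints at [-1.396, 0.313, 0.046, 1.304, 0, 1.431], TCP at [0.178, -0.547, 0.25] pointing down, gripper open.
Joint ranges: [-2.76, 2.76], [-0.86, 1.69], [-1.03, 1.26], [-2.2, 2.34], [-1.47, 1.5], [-3.14, 3.14]. Speed limits (rad/s): [2.57, 2.57, 3.14, 3.14, 3.14, 3.14].

INTERFACE

Orientations are given as a unit quaternion [w, x, y, z].
In Python, from workcell import env gives the robot as it stands. The module is installed in compiled form; this text tells all that it offers.
- The arm moves only by the tool carry_out, never from a script. Its argument "steps" is a list of rows, each a list of 7 numbers: the gripper command: -1 is shut, 1 is fully open, values between are in proportion, then the shift along the tool's x, y, z in m, then the turn, a rotation vector about the tool's x, y, z in rad. A call has 1 to 20 rows; each row shifts and turns the commanded pose from where the row before left it, along the tool's axes as they then stand; what a row does not reach is not made up. A row lasts 1/8 s, in which the tool goes at most 62.5 mm and 10.7 degrees, less where a joint would pass 70% of its speed; a pose out of reach is approached as far as the arm can. A call with a gripper value outside its range is refused whole. The fingers move at their own pace and stop on an object; "grip_force" is the grip in N (left out, the last holds). Time passes only in rows, so rows that do not move let the fingers close. It gives the time, the measured TCP pose, the force and the opening at its end, in the units of the state.
- env.get_state(): the state, without advancing time (a new reading comes with each control period).
- env.read_camera(name): name is "scene" or "side" or "wrist"; returns a dict with "color" (420x560x3 uint8, red, green, blue), "K" (3x3 intrinsics, pixels), "R" (3x3) and "t" (3): a world point X has camera coordinates R X + t. Camera axes: x right, y down, z forward; pixel columns grow to the right and rows downward; lengths in m; the calibration is good to about 2 mm. A picture is of the moment at which its call begins. There is no depth.
- env.hand_in(): hands the job in, once; it reports no verdict.
The state is a dict: "clock": time; "joint_pos": joint angles; "qvel": joint speeds; "tau": joint torques, N m; "tcp_pos": TCP position; "orientation": TCP orientation; "wrist_force": force on the tool from outside, world axes, zero at the start; "ft_torque": the same for the moment, N m; "finger_gap": finger opening in m.
Only numpy, scipy, OpenCV 4.12 (cv2) and the standard library are available. Lean on these libraries where they do the work, as an engineer would, in place of code of your own. Each camera call takes 0.05 s, during which the arm holds its last target. There are 200 camera calls.

## Working session

There is one attempt and no reset: what is moved stays moved. The work goes in short steps, Python scripts to look and compute and a tool call to move; the robot and the scene stay as the last step left them, time stands still between calls to the robot, and variables do not carry over. Pictures are saved under pics/ and viewed, about 8 in all and at most 12, crops included, and the job is handed in when it is done.

Besides the shell and the picture viewer there is one more tool, called as a command line: name --pt "numbers of a row" for each row, then --argument value for the rest. carry_out: Moves the arm, as the interface text tells. Its arguments: {"type":"object","properties":{"steps":{"type":"array","items":{"type":"array","items":{"type":"number"}}},"grip_force":{"type":"number"}},"required":["steps"]}

```bash
mkdir -p pics; cat > h.py <<'E'
import numpy as np, cv2
from workcell import env
from scipy.spatial.transform import Rotation as Ro
def cam(n,f=None):
    d=env.read_camera(n)
    if f: cv2.imwrite('pics/'+f,d['color'][:,:,::-1])
    return d
def ray(d,u,v,z):
    r=d['R'].T@np.linalg.inv(d['K'])@np.array([u,v,1.]); c=-d['R'].T@d['t']
    return c+r*(z-c[2])/r[2]
def proj(d,X):
    p=d['K']@(d['R']@np.array(X)+d['t']); return p[:2]/p[2]
E
python3 - <<'E'
from h import *
import pickle
s=env.get_state();print(s)
ds={n:cam(n) for n in('scene','side')}
pickle.dump(ds,open('d.pkl','wb'))
for n in ds: print(n,-ds[n]['R'].T@ds[n]['t'],ds[n]['R'][2],ds[n]['K'][0,0])
for n in ds: cv2.imwrite(f'pics/{n}0.png',cv2.resize(ds[n]['color'][:,:,::-1],(800,600),interpolation=cv2.INTER_CUBIC))
E
```

```text
{'clock': 0.0, 'joint_pos': array([-1.39559891e+00,  3.13993650e-01,  4.49693574e-02,  1.30357239e+00,
       -2.98935501e-06,  1.43116242e+00]), 'qvel': array([-1.10293444e-03, -1.02549693e-05,  9.62598323e-05,  2.92059801e-04,
       -2.79800907e-04, -1.00543566e-03]), 'tau': array([-1.14413830e-03, -4.80628252e+01,  2.98531598e+01,  1.93025958e-02,
       -6.94608207e-05,  3.68469159e-06]), 'tcp_pos': array([ 0.17794104, -0.54627995,  0.24940873]), 'orientation': array([-6.24027429e-04,  8.09214135e-01, -5.87513126e-01, -6.48776628e-04]), 'wrist_force': array([-0.06554974,  0.01753007,  0.95676521]), 'ft_torque': array([0.01271017, 0.03961449, 0.01695406]), 'finger_gap': 0.0849382134858356}
scene [0.97677921 0.17185921 0.82673219] [-0.48188856 -0.17604849 -0.85836493] 429.3843479775339
side [0.48226064 0.4789278  0.66786392] [ 0.07593582 -0.63819731 -0.76611875] 393.32934439654247
```

View pics/scene0.png

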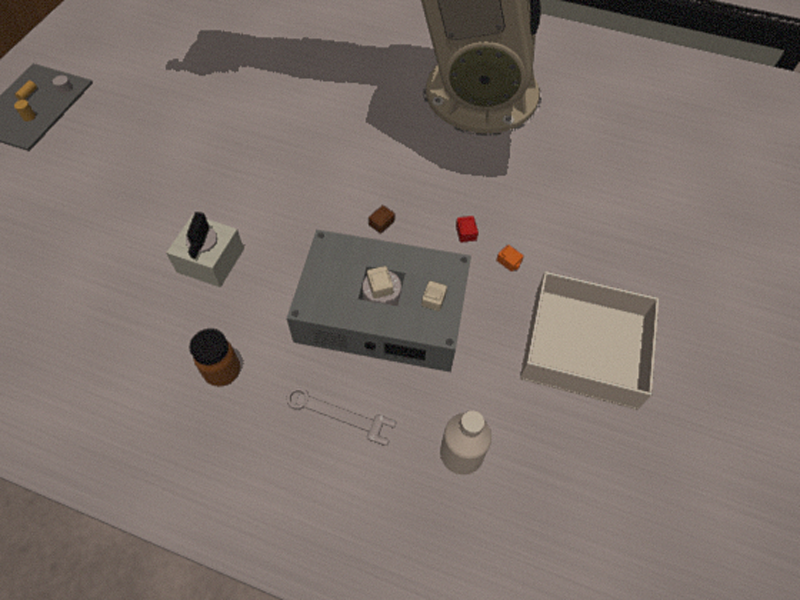

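View pics/side0.png

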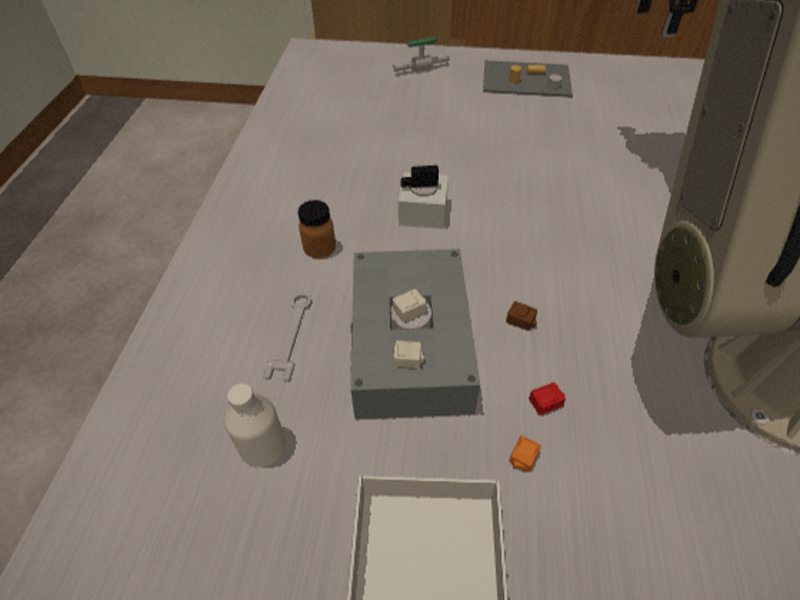

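The lumps wanted are the whitish ones: one over the hub at scene (380,282) and one at (434,294), in 800-wide pixels. They could be mistaken for the brown piece (381,218), the red piece (467,228) and the orange piece (510,258), which all lie on the bench. The key is at (199,235) and the tray at (592,338).

```bash
python3 - <<'E'
from h import *
import pickle
ds=pickle.load(open('d.pkl','rb'));S=ds['scene'];D=ds['side']
k=.7
P=lambda d,u,v,z:ray(d,u*k,v*k,z).round(4)
print('lump1',P(S,379,274,.103),P(D,408,302,.103)); print('lump2',P(S,435,289,.101),P(D,408,349,.101))
c=[P(S,*p,.075) for p in((319,233),(470,256),(452,345),(290,320))];print('drive',c,np.mean(c,0))
c=[P(D,*p,.075) for p in((356,251),(459,250),(477,385),(352,387))];print('driveD',c,np.mean(c,0))
c=[P(S,*p,.055) for p in((545,273),(658,297),(643,405),(522,380))];print('tray',c,np.mean(c,0))
c=[P(S,*p,.055) for p in((190,215),(243,238),(222,267),(169,251))];print('stand',c,np.mean(c,0))
print('key', P(S,201,215,.097),P(D,424,170,.097))
for n in ('side','scene'):
  d=ds[n]; c=(int(408*k),int(325*k)) if n=='side' else (int(405*k),int(285*k))
  im=d['color'][c[1]-50:c[1]+50,c[0]-65:c[0]+65,::-1]
  cv2.imwrite(f'pics/c_{n}.png',cv2.resize(im,None,fx=6,fy=6,interpolation=cv2.INTER_CUBIC))
a=cv2.imread('pics/c_side.png');b=cv2.imread('pics/c_scene.png')
cv2.imwrite('pics/c.png',cv2.resize(np.hstack([a,b]),(800,308)))
E
```

```text
lump1 [ 0.535  -0.0077  0.103 ] [0.5367 0.0038 0.103 ]
lump2 [0.5292 0.0738 0.101 ] [0.5284 0.0777 0.101 ]
drive [array([ 0.4809, -0.1274,  0.075 ]), array([0.4393, 0.1006, 0.075 ]), array([0.5906, 0.1209, 0.075 ]), array([ 0.6343, -0.1031,  0.075 ])] [ 0.536275 -0.00225   0.075   ]
driveD [array([ 0.6281, -0.1105,  0.075 ]), array([ 0.475 , -0.1297,  0.075 ]), array([0.4401, 0.1036, 0.075 ]), array([0.5923, 0.1237, 0.075 ])] [ 0.533875 -0.003225  0.075   ]
tray [array([0.4144, 0.2137, 0.055 ]), array([0.3963, 0.3797, 0.055 ]), array([0.5747, 0.3852, 0.055 ]), array([0.5971, 0.225 , 0.055 ])] [0.495625 0.3009   0.055   ]
stand [array([ 0.5086, -0.342 ,  0.055 ]), array([ 0.5189, -0.2419,  0.055 ]), array([ 0.5788, -0.246 ,  0.055 ]), array([ 0.5817, -0.3362,  0.055 ])] [ 0.547    -0.291525  0.055   ]
key [ 0.5281 -0.2986  0.097 ] [ 0.5432 -0.2893  0.097 ]
```

View pics/c.png

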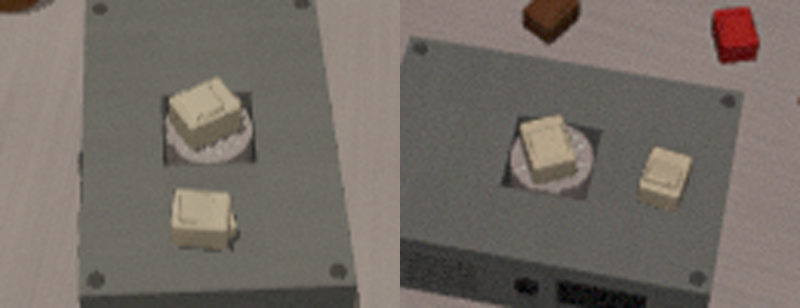

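The crop confirms the choice: both lumps are whitish and lie on the drive. The larger one (lump_a) is over the hub and the smaller (lump_b) is nearer the +y end. Next I move above them.

carry_out --pt "1 -0.0375 -0.043 -0.006 0 0 0" --pt "1 -0.0375 -0.043 -0.006 0 0 0" --pt "1 -0.0375 -0.043 -0.006 0 0 0" --pt "1 -0.0375 -0.043 -0.006 0 0 0" --pt "1 -0.0375 -0.043 -0.006 0 0 0" --pt "1 -0.0375 -0.043 -0.006 0 0 0" --pt "1 -0.0375 -0.043 -0.006 0 0 0" --pt "1 -0.0375 -0.043 -0.006 0 0 0" --pt "1 -0.0375 -0.043 0 0 0 0" --pt "1 -0.0375 -0.043 0 0 0 0" --pt "1 -0.0375 -0.043 0 0 0 0" --pt "1 -0.0375 -0.043 0 0 0 0" --pt "1 0 0 0 0 0 0" --pt "1 0 0 0 0 0 0"

```text
clock: 1.85
tcp_pos: [0.5289, 0.041, 0.2977]
orientation: [0.001, 0.809, -0.587, -0.001]
wrist_force: [0.8, -0.3, 0.1]
finger_gap: 0.0856
```

```bash
python3 - <<'E'
from h import *
import pickle
s=env.get_state();print(s['joint_pos'].round(3),s['tcp_pos'],s['orientation'],s['clock'])
w=cam('wrist');pickle.dump((w,s),open('w1.pkl','wb'))
print(-w['R'].T@w['t'],w['R'][2],w['K'][0,0])
cv2.imwrite('pics/w1.png',cv2.resize(w['color'][:,:,::-1],(800,600),interpolation=cv2.INTER_CUBIC))
E
```

```text
[-7.400e-02  2.180e-01  3.500e-02  1.389e+00 -1.000e-03  2.752e+00] [0.52891403 0.04100963 0.29766099] [ 6.32070857e-04  8.09462414e-01 -5.87171110e-01 -5.37449410e-04] 1.85
[0.59279247 0.062314   0.42220681] [-0.25150875 -0.08276969 -0.96430935] 320.14169437342036
```

View pics/w1.png

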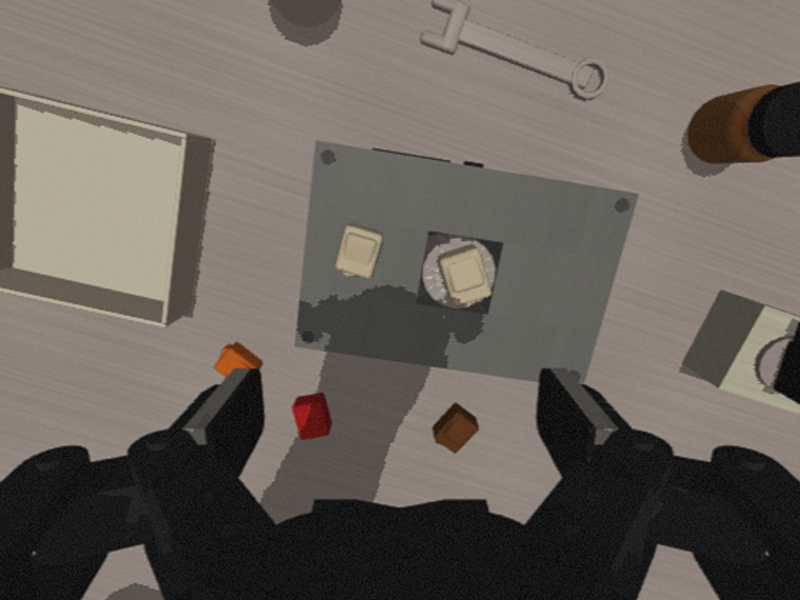

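```bash
cat > lump.py <<'E'
from h import *
def rects(w,box,z,thr=130,name=None):
    im=w['color'].astype(int); x0,y0,x1,y1=[int(v*.7) for v in box]
    m=np.zeros(im.shape[:2],np.uint8); sub=im[y0:y1,x0:x1]
    m[y0:y1,x0:x1]=((sub[...,0]>thr)&(sub[...,0]-sub[...,2]>22))
    cs,_=cv2.findContours(m,0,1); c=max(cs,key=cv2.contourArea)
    pts=np.array([ray(w,u,v,z)[:2] for u,v in c[:,0]])*1000
    r=cv2.minAreaRect(pts.astype(np.float32)); print('rect mm',r, 'px',c[:,0].mean(0)/.7)
E
python3 - <<'E'
from lump import *
import pickle
w,s=pickle.load(open('w1.pkl','rb'))
for b,z in(((430,235,505,312),.1),((325,210,395,290),.098)):
  for t in(120,150,170): rects(w,b,z,t)
print(w['color'][int(272*.7),int(466*.7)],w['color'][int(250*.7),int(360*.7)])
P=lambda u,v,z:ray(w,u*.7,v*.7,z).round(4)
c=[P(*p,.075) for p in((316,142),(637,193),(585,384),(296,346))];print(c,np.mean(c,0))
print('hub', P(459,274,.075), 'well',np.mean([P(*p,.075) for p in((429,231),(503,242),(489,314),(416,303))],0))
E
```

```text
rect mm ((537.4407348632812, -6.635496139526367), (39.5501708984375, 29.676095962524414), 36.88801574707031) px [465.82706767 276.44110276]
rect mm ((537.4022827148438, -6.538669586181641), (38.184513092041016, 27.52488136291504), 36.897918701171875) px [463.21167883 278.10218978]
rect mm ((542.267333984375, -2.8357315063476562), (23.72991943359375, 25.258602142333984), 36.24109649658203) px [464.19152276 268.69701727]
rect mm ((530.2391357421875, 73.6762924194336), (35.90354919433594, 27.064401626586914), 1.3542096614837646) px [357.49326146 251.49595687]
rect mm ((530.333740234375, 73.63359832763672), (34.60845184326172, 25.67111587524414), 1.5702439546585083) px [356.93877551 253.25255102]
rect mm ((522.9507446289062, 73.41679382324219), (12.327760696411133, 23.244932174682617), 0.49449992179870605) px [353.2034632  264.06926407]
[175 162 133] [169 154 129]
[array([0.5941, 0.1259, 0.075 ]), array([ 0.6334, -0.1096,  0.075 ]), array([ 0.4795, -0.1368,  0.075 ]), array([0.4377, 0.0999, 0.075 ])] [ 0.536175 -0.00515   0.075   ]
hub [ 0.5348 -0.0053  0.075 ] well [ 0.53535 -0.00525  0.075  ]
```

carry_out --pt "0.3 -0.0305 -0.0113 0 0 0 0" --pt "0.3 0 0 0.009 0 0 -0.178" --pt "0.3 0 0 0.009 0 0 -0.178" --pt "0.3 0 0 0.009 0 0 -0.178" --pt "0.3 0 0 0.009 0 0 -0.178" --pt "0.3 0 0 0.009 0 0 -0.178" --pt "0.3 0 0 0.009 0 0 -0.178" --pt "0.3 0 0 0.009 0 0 -0.178" --pt "0.3 0 0 0.009 0 0 -0.178" --pt "0.3 0 0 0.009 0 0 -0.178" --pt "0.3 0 0 0.009 0 0 -0.178" --pt "0.3 0 0 0.009 0 0 -0.178" --pt "0.3 0 0 0.009 0 0 -0.178" --pt "0.3 0 0 0.009 0 0 -0.178" --pt "0.3 0 0 0.009 0 0 -0.178" --pt "0.3 0 0 0.009 0 0 -0.178" --pt "0.3 0 0 0.009 0 0 -0.178" --pt "0.3 0 0 0 0 0 0"

```text
clock: 4.15
tcp_pos: [0.5297, 0.0719, 0.1539]
orientation: [-0.0, 0.701, 0.713, -0.001]
wrist_force: [0.0, 0.1, 0.2]
finger_gap: 0.0555
```

```bash
cat > tgt.py <<'E'
from h import *
import sys
# python3 tgt.py x y z yawdeg : shift in tool axes + turn about tool z from measured pose
def tgt(x,y,z,yaw):
    s=env.get_state();q=s['orientation'];R=Ro.from_quat([q[1],q[2],q[3],q[0]]).as_matrix()
    a=np.degrees(np.arctan2(R[1,0],R[0,0]));d=R.T@(np.array([x,y,z])-s['tcp_pos'])
    print('clk',s['clock'],'tcp',s['tcp_pos'].round(4),'yaw',a.round(2),'tilt',R[:,2].round(4),'F',s['wrist_force'].round(1),'gap',round(s['finger_gap'],4))
    print('shift',d.round(4),'turn_z rad',-np.radians((yaw-a+180)%360-180).round(4))
if __name__=='__main__': tgt(*map(float,sys.argv[1:5]))
E
python3 tgt.py .530 .0735 .097 91.5
python3 - <<'E'
from lump import *
w=cam('wrist','w2.png'); print(proj(w,(.53,.0735,.1)))
p=(proj(w,(.53,.0735,.1))/.7).astype(int)
rects(w,(p[0]-130,p[1]-130,p[0]+130,p[1]+130),.1,130)
E
```

```text
clk 4.15 tcp [0.5297 0.0719 0.1539] yaw 90.96 tilt [-1.4e-03 -3.0e-04 -1.0e+00] F [0.  0.1 0.2] gap 0.0555
shift [0.0016 0.0004 0.0569] turn_z rad -0.0094
[281.80999159 237.3841219 ]
rect mm ((510.65753173828125, 116.75477600097656), (68.94506072998047, 15.77497386932373), 5.247834205627441) px [516.32046332 285.79150579]
```

View pics/w2.png

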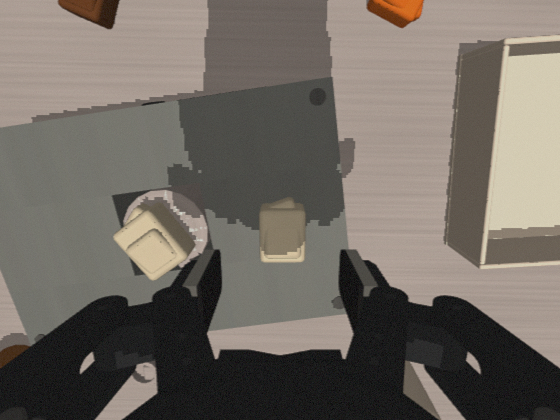

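The view shows lump_b at (282,233), centred between the fingers, with the left finger clear of lump_a. I'm descending to grasp it.

carry_out --pt "0.3 0.0016 0.0004 0.019 0 0 0" --pt "0.3 0 0 0.019 0 0 0" --pt "0.3 0 0 0.018 0 0 0" --pt "0.3 0 0 0 0 0 0" --pt "-0.6 0 0 0 0 0 0" --pt "-0.6 0 0 0 0 0 0" --pt "-0.6 0 0 0 0 0 0" --pt "-0.6 0 0 0 0 0 0" --pt "-0.6 0 0 -0.03 0 0 0" --pt "-0.6 0 0 -0.05 0 0 0" --pt "-0.6 0 0 0 0 0 0" --grip_force 35

```text
clock: 5.58
tcp_pos: [0.5337, 0.075, 0.1825]
orientation: [0.003, 0.7, 0.715, 0.003]
wrist_force: [0.9, -0.3, -0.3]
finger_gap: 0.0272
```

```bash
python3 tgt.py .47 .30 .15 91.5
```

```text
clk 5.575 tcp [0.5337 0.075  0.1825] yaw 91.21 tilt [ 8.e-03 -1.e-04 -1.e+00] F [ 0.9 -0.3 -0.3] gap 0.0272
shift [ 0.2263 -0.0592  0.032 ] turn_z rad -0.0051
```

carry_out --pt "-0.6 0.0566 -0.0148 0.006 0 0 0" --pt "-0.6 0.0566 -0.0148 0.006 0 0 0" --pt "-0.6 0.0566 -0.0148 0.01 0 0 0" --pt "-0.6 0.0566 -0.0148 0.01 0 0 0" --pt "-0.6 0 0 0.04 0 0 0" --pt "-0.6 0 0 0.04 0 0 0" --pt "-0.6 0 0 0.03 0 0 0" --pt "-0.6 0 0 0 0 0 0" --pt "0.2 0 0 0 0 0 0" --pt "0.2 0 0 0 0 0 0" --pt "0.2 0 0 0 0 0 0" --pt "0.2 0 0 -0.05 0 0 0" --pt "0.2 0 0 -0.06 0 0 0" --pt "0.2 0 0 -0.03 0 0 0"

```text
clock: 7.32
tcp_pos: [0.4686, 0.3007, 0.1807]
orientation: [0.001, 0.7, 0.715, 0.003]
wrist_force: [1.0, 0.1, -0.0]
finger_gap: 0.0513
```

```bash
python3 tgt.py .537 -.0065 .17 127
```

```text
clk 7.325 tcp [0.4686 0.3007 0.1807] yaw 91.21 tilt [ 0.0055  0.0024 -1.    ] F [ 1.   0.1 -0. ] gap 0.0513
shift [-0.3086  0.0619  0.0103] turn_z rad -0.6246
```

carry_out --pt "0.3 -0.0514 0.0103 0 0 0 0" --pt "0.3 -0.0514 0.0103 0 0 0 0" --pt "0.3 -0.0514 0.0103 0 0 0 0" --pt "0.3 -0.0514 0.0103 0 0 0 0" --pt "0.3 -0.0514 0.0103 0 0 0 0" --pt "0.3 -0.0514 0.0103 0 0 0 0" --pt "0.3 0 0 0 0 0 -0.156" --pt "0.3 0 0 0 0 0 -0.156" --pt "0.3 0 0 0.01 0 0 -0.156" --pt "0.3 0 0 0.02 0 0 -0.156" --pt "0.3 0 0 0 0 0 0" --pt "0.3 0 0 0 0 0 0"

```text
clock: 8.82
tcp_pos: [0.5357, -0.007, 0.1472]
orientation: [0.001, 0.448, 0.894, 0.0]
wrist_force: [-0.8, -0.2, 0.6]
finger_gap: 0.0556
```

```bash
python3 tgt.py .537 -.0065 .098 127; python3 - <<'E'
from lump import *
w=cam('wrist'); p=(proj(w,(.537,-.0065,.1))/.7).astype(int);print(p)
rects(w,(p[0]-90,p[1]-90,p[0]+90,p[1]+90),.1,120)
s=cam('scene'); T=s['color'][180:300,350:480,::-1]
a=cv2.resize(w['color'][:,:,::-1],(533,400)); b=cv2.resize(T,(260,240)); b=cv2.copyMakeBorder(b,0,160,0,0,0)
cv2.imwrite('pics/w3.png',np.hstack([a,b]))
E
```

```text
clk 8.825 tcp [ 0.5357 -0.007   0.1472] yaw 126.82 tilt [ 1.e-03 -3.e-04 -1.e+00] F [-0.8 -0.2  0.6] gap 0.0556
shift [-0.0003  0.0014  0.0492] turn_z rad -0.0031
[398 346]
rect mm ((536.7208862304688, -6.1854248046875), (36.72127151489258, 44.117366790771484), 36.8724479675293) px [392.33718487 345.44117647]
```

View pics/w3.png

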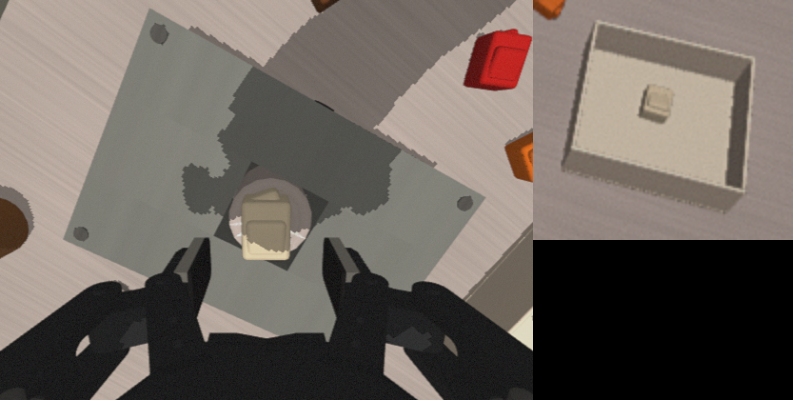

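Lump_b lies in the tray. Lump_a at (267,228) is aligned between the fingers, so I grasp it now.

carry_out --pt "0.3 0 0.001 0.017 0 0 0" --pt "0.3 0 0 0.017 0 0 0" --pt "0.3 0 0 0.015 0 0 0" --pt "0.3 0 0 0 0 0 0" --pt "-0.6 0 0 0 0 0 0" --pt "-0.6 0 0 0 0 0 0" --pt "-0.6 0 0 0 0 0 0" --pt "-0.6 0 0 0 0 0 0" --pt "-0.6 0 0 -0.03 0 0 0" --pt "-0.6 0 0 -0.06 0 0 0" --pt "-0.6 0 0 0 0 0 0" --pt "-0.6 0 0 0 0 0 0.156" --pt "-0.6 0 0 0 0 0 0.156" --pt "-0.6 0 0 0 0 0 0.156" --pt "-0.6 0 0 0 0 0 0.156" --pt "-0.6 0 0 0 0 0 0"

```text
clock: 10.92
tcp_pos: [0.5355, -0.0063, 0.1863]
orientation: [-0.001, 0.699, 0.715, -0.001]
wrist_force: [0.0, -0.2, -0.7]
finger_gap: 0.0291
```

```bash
python3 tgt.py .525 .30 .15 91.5; python3 - <<'E'
from h import *
import pickle
w=cam('wrist'); pickle.dump(w,open('w4.pkl','wb'))
p=proj(w,(.5353,-.0052,.075)).astype(int);print(p)
c=w['color'][max(p[1]-60,0):p[1]+60,max(p[0]-80,0):p[0]+80,::-1]
cv2.imwrite('pics/w4.png',cv2.resize(c,None,fx=5,fy=5,interpolation=cv2.INTER_CUBIC))
E
```

```text
clk 10.925 tcp [ 0.5355 -0.0063  0.1863] yaw 91.31 tilt [-1.7e-03  2.0e-04 -1.0e+00] F [ 0.  -0.2 -0.7] gap 0.0291
shift [ 0.3064 -0.0035  0.0363] turn_z rad -0.0033
[280 210]
```

View pics/w4.png

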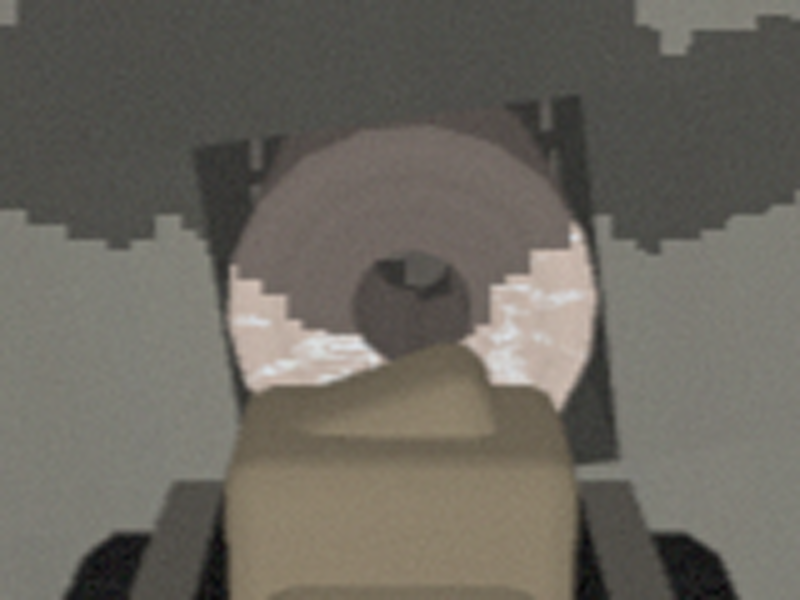

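The bore shows at crop (412,308), but the held lump hides the keyway. I take lump_a to the tray and will look at the hub afterwards.

carry_out --pt "-0.6 0.051 0 0.006 0 0 0" --pt "-0.6 0.051 0 0.006 0 0 0" --pt "-0.6 0.051 0 0.006 0 0 0" --pt "-0.6 0.051 0 0.006 0 0 0" --pt "-0.6 0.051 0 0.006 0 0 0" --pt "-0.6 0.051 0 0.006 0 0 0" --pt "-0.6 0 0 0.04 0 0 0" --pt "-0.6 0 0 0.04 0 0 0" --pt "-0.6 0 0 0.03 0 0 0" --pt "-0.6 0 0 0 0 0 0" --pt "0.2 0 0 0 0 0 0" --pt "0.2 0 0 0 0 0 0" --pt "0.2 0 0 0 0 0 0" --pt "0.2 0 0 -0.05 0 0 0" --pt "0.2 0 0 -0.06 0 0 0" --pt "0.2 0 0 -0.06 0 0 0"

```text
clock: 12.98
tcp_pos: [0.5296, 0.2995, 0.2137]
orientation: [0.0, 0.7, 0.715, 0.0]
wrist_force: [0.8, -0.1, -0.0]
finger_gap: 0.0512
```

```bash
python3 tgt.py .515 -.005 .21 91.5
```

```text
clk 12.975 tcp [0.5296 0.2995 0.2137] yaw 91.22 tilt [ 9.e-04  3.e-04 -1.e+00] F [ 0.8 -0.1 -0. ] gap 0.0512
shift [-0.3041 -0.0211  0.0036] turn_z rad -0.0048
```

carry_out --pt "0.0 -0.0508 -0.003 0 0 0 0" --pt "0.0 -0.0508 -0.003 0 0 0 0" --pt "0.0 -0.0508 -0.003 0 0 0 0" --pt "0.0 -0.0508 -0.003 0 0 0 0" --pt "0.0 -0.0508 -0.002 0 0 0 0" --pt "0.0 -0.0508 0 0 0 0 0" --pt "0.0 0 0 0 0 0 0" --pt "0.0 0 0 0 0 0 0"

```text
clock: 13.98
tcp_pos: [0.5221, -0.0055, 0.2118]
orientation: [0.0, 0.7, 0.714, 0.0]
wrist_force: [0.6, -0.2, 0.1]
finger_gap: 0.0425
```

```bash
python3 - <<'E'
from h import *
import pickle
w=cam('wrist'); s=cam('scene');d=cam('side');pickle.dump((w,s,d),open('w5.pkl','wb'))
print(env.get_state()['tcp_pos'])
p=proj(w,(.5353,-.0052,.075)).astype(int);print(p)
x0,y0=p[0]-50,p[1]-45
a=cv2.resize(w['color'][y0:y0+90,x0:x0+100,::-1],None,fx=5,fy=5,interpolation=cv2.INTER_CUBIC);print(x0,y0)
x0,y0=290,100
b=cv2.resize(d['color'][100:160,265:325,::-1],(225,225),interpolation=cv2.INTER_CUBIC)
c=cv2.resize(s['color'][180:300,350:470,::-1],(225,225))
cv2.imwrite('pics/w5.png',np.hstack([a,np.vstack([b,c])]))
E
```

```text
[ 0.52211362 -0.00432139  0.2114826 ]
[279 217]
229 172
```

View pics/w5.png

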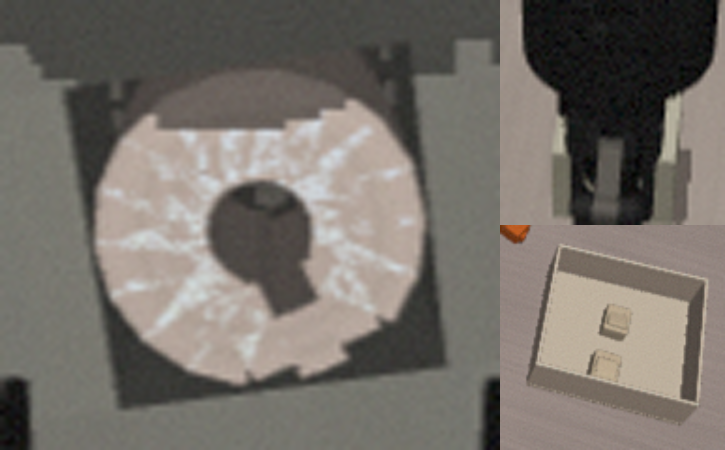

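The lumps are both in the tray. The bore is at crop (260,232), and the keyway runs to its outer end at (294,307).

```bash
python3 - <<'E'
from h import *
import pickle
w,s,d=pickle.load(open('w5.pkl','rb'))
f=lambda u,v:ray(w,229+(u+.5)/5-.5,172+(v+.5)/5-.5,.075)
for b in((260,232),(260,228)):
  c=f(*b); e=f(294.5,307.5); print(c,e,np.hypot(*(e-c)[:2]),np.degrees(np.arctan2(*(e-c)[1::-1])))
# keyway sides
for p,q in(((259,283),(273,317)),((302,262),(317,298))):
  v=f(*q)-f(*p);print(np.degrees(np.arctan2(v[1],v[0])))
# disc extents
print(f(95,228),f(425,228),f(260,68),f(260,387))
# key: black mask in scene/side, two-view for nose & wing
import itertools
for n,d_,c in(('scene',s,(199,235)),('side',d,(424,178))):
  u,v=int(c[0]*.7),int(c[1]*.7); im=d_['color'][v-35:v+35,u-35:u+35]
  m=(im.max(2)<50).astype(np.uint8); cs,_=cv2.findContours(m,0,1);k=max(cs,key=cv2.contourArea);k=k[:,0]+[u-35,v-35]
  h=cv2.convexHull(k)[:,0]; print(n,h.tolist(),cv2.contourArea(h))
E
python3 tgt.py .525 -.20 .25 91.5
```

```text
[ 0.53597568 -0.00410108  0.075     ] [0.54950773 0.00215595 0.075     ] 0.014908612872648209 24.8151479992728
[ 0.53526216 -0.0041162   0.075     ] [0.54950773 0.00215595 0.075     ] 0.015565217528140829 23.763310346023527
22.523557402497673
23.177307575606555
[ 0.53584374 -0.03226581  0.075     ] [0.53468063 0.0240309  0.075     ] [ 0.50750964 -0.00470441  0.075     ] [ 0.56440668 -0.00349849  0.075     ]
scene [[139, 149], [142, 150], [143, 152], [145, 157], [145, 161], [142, 169], [137, 179], [136, 180], [135, 180], [133, 178], [132, 176], [131, 164], [133, 158], [136, 150], [137, 149]] 289.5
side [[323, 89], [323, 94], [322, 106], [321, 114], [320, 117], [305, 156], [304, 158], [285, 158], [284, 156], [272, 115], [271, 110], [271, 89]] 2799.5
clk 14.125 tcp [ 0.5221 -0.0043  0.2115] yaw 91.32 tilt [ 3.e-04  0.e+00 -1.e+00] F [-0.3 -0.  -0.3] gap 0.0425
shift [-0.1957 -0.0016 -0.0385] turn_z rad -0.0032
```

carry_out --pt "0.0 -0.048 0 -0.005 0 0 0" --pt "0.0 -0.048 0 -0.005 0 0 0" --pt "0.0 -0.048 0 -0.005 0 0 0" --pt "0.0 -0.048 0 0 0 0 0" --pt "0.0 -0.048 0 0 0 0 0" --pt "0.0 -0.045 0 0 0 0 0" --pt "0.0 0 0 0 0 0 0" --pt "0.0 0 0 0 0 0 0"

```text
clock: 15.12
tcp_pos: [0.5283, -0.2891, 0.226]
orientation: [-0.001, 0.699, 0.715, 0.0]
wrist_force: [1.4, -0.0, -0.8]
finger_gap: 0.0427
```

```bash
python3 - <<'E'
from h import *
import pickle
w=cam('wrist');pickle.dump(w,open('w6.pkl','wb'))
print(env.get_state()['tcp_pos'],env.get_state()['joint_pos'].round(2))
p=proj(w,(.54,-.291,.09)).astype(int);print(p)
x0,y0=p[0]-75,p[1]-60; print(x0,y0)
cv2.imwrite('pics/w6.png',cv2.resize(w['color'][y0:y0+120,x0:x0+150,::-1],None,fx=5,fy=5,interpolation=cv2.INTER_CUBIC))
E
```

```text
[ 0.52840072 -0.28871425  0.22615248] [-0.63  0.37  0.07  1.27  0.   -0.66]
[276 215]
201 155
```

View pics/w6.png

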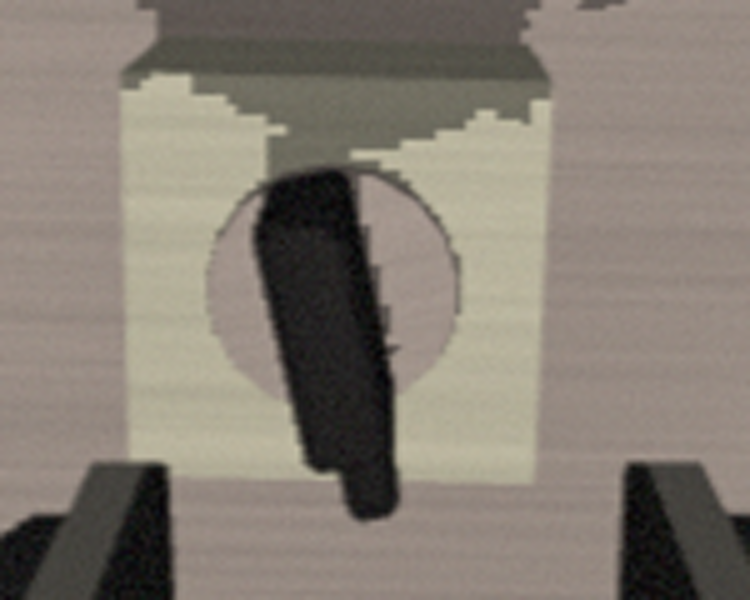

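```bash
python3 - <<'E'
from h import *
import pickle
w=pickle.load(open('w6.pkl','rb'))
f=lambda u,v,z:ray(w,201+(u+.5)/5-.5,155+(v+.5)/5-.5,z)
c=f(334,284,.061);print('flange c',c, [f(*p,.061).round(4) for p in((207,284),(461,284),(334,165))])
n=f(374,516,.078);print('nose',n,np.hypot(*(n-c)[:2]),np.degrees(np.arctan2(*(n-c)[1::-1])))
for p,q in(((259,245),(302,450)),((362,270),(392,385))):
  v=f(*q,.097)-f(*p,.097);print('edge yaw',np.degrees(np.arctan2(v[1],v[0])),f(*p,.097),f(*q,.097))
# black mask in crop
im=w['color'][155:275,201:351]; m=(im.max(2)<55).astype(np.uint8); m[90:,:30]=0;m[90:,120:]=0
cs,_=cv2.findContours(m,0,1);k=max(cs,key=cv2.contourArea);k=k[:,0]+[201,155]
pts=np.array([ray(w,*p,.097)[:2]*1000 for p in k],np.float32);print(cv2.minAreaRect(pts))
print([ (w['color'][155+r,201:351].max(1)<55).nonzero()[0].tolist()[::len((w['color'][155+r,201:351].max(1)<55).nonzero()[0])-1 or 1] for r in (50,60,70,80)])
E
```

```text
flange c [ 0.54436037 -0.29985872  0.061     ] [array([ 0.5449, -0.3237,  0.061 ]), array([ 0.5438, -0.276 ,  0.061 ]), array([ 0.5216, -0.3001,  0.061 ])]
nose [ 0.58381817 -0.29137144  0.078     ] 0.040360280882191985 12.139228761174937
edge yaw 11.52486182066908 [ 0.52778173 -0.31100022  0.097     ] [ 0.56350348 -0.30371641  0.097     ]
edge yaw 15.108197033950194 [ 0.53164475 -0.29408174  0.097     ] [ 0.55151267 -0.28871792  0.097     ]
((545.8515625, -298.35919189453125), (60.86582565307617, 17.148239135742188), 13.120935440063477)
[[52, 72], [54, 74], [57, 76], [59, 77]]
```

```bash
python3 tgt.py .5445 -.2998 .083 102.3
```

```text
clk 15.175 tcp [ 0.5284 -0.2887  0.2262] yaw 91.32 tilt [-5.e-04  8.e-04 -1.e+00] F [0.5 0.3 0.1] gap 0.0429
shift [-0.0116  0.0159  0.1431] turn_z rad -0.1916
```

carry_out --pt "0.0 -0.0116 0.0159 0.02 0 0 0" --pt "0.0 0 0 0.02 0 0 -0.096" --pt "0.0 0 0 0.02 0 0 -0.096" --pt "0.0 0 0 0.02 0 0 0" --pt "0.0 0 0 0.018 0 0 0" --pt "0.0 0 0 0 0 0 0" --pt "0.0 0 0 0 0 0 0" --grip_force 80

```text
clock: 16.05
tcp_pos: [0.5449, -0.3008, 0.1293]
orientation: [0.0, 0.627, 0.779, 0.0]
wrist_force: [0.2, 0.6, 1.4]
finger_gap: 0.0425
```

```bash
python3 tgt.py .5445 -.2998 .083 102.3
```

```text
clk 16.05 tcp [ 0.5449 -0.3008  0.1293] yaw 102.3 tilt [ 8.e-04 -6.e-04 -1.e+00] F [0.2 0.6 1.4] gap 0.0425
shift [ 0.0011 -0.0002  0.0463] turn_z rad -0.0
```

carry_out --pt "0.0 0.001 0 0.016 0 0 0" --pt "0.0 0 0 0.016 0 0 0" --pt "0.0 0 0 0.014 0 0 0" --pt "0.0 0 0 0 0 0 0" --pt "-1 0 0 0 0 0 0" --pt "-1 0 0 0 0 0 0" --pt "-1 0 0 0 0 0 0" --pt "-1 0 0 0 0 0 0" --pt "-1 0 0 0 0 0 0" --grip_force 80

```text
clock: 17.18
tcp_pos: [0.5445, -0.301, 0.0829]
orientation: [0.001, 0.628, 0.778, -0.0]
wrist_force: [0.1, -0.6, 3.0]
finger_gap: 0.0149
```

```bash
python3 tgt.py .5445 -.2998 .19 102.3
```

```text
clk 17.175 tcp [ 0.5445 -0.301   0.0829] yaw 102.21 tilt [ 9.e-04 -9.e-04 -1.e+00] F [ 0.1 -0.6  3. ] gap 0.0149
shift [ 0.0011  0.0004 -0.1071] turn_z rad -0.0015
```

carry_out --pt "-1 0 0 -0.02 0 0 0" --pt "-1 0 0 -0.03 0 0 0" --pt "-1 0 0 -0.03 0 0 0" --pt "-1 0 0 -0.03 0 0 0" --pt "-1 0 0 0 0 0 0" --pt "-1 0 0 0 0 0 0"

```text
clock: 17.92
tcp_pos: [0.5435, -0.3002, 0.1906]
orientation: [-0.001, 0.628, 0.778, -0.0]
wrist_force: [0.9, 0.4, -1.8]
finger_gap: 0.0151
```

```bash
python3 tgt.py .5355 -.0045 .165 113.5
```

```text
clk 17.925 tcp [ 0.5435 -0.3002  0.1906] yaw 102.22 tilt [-0.0018  0.0013 -1.    ] F [ 0.9  0.4 -1.8] gap 0.0151
shift [0.2906 0.0548 0.026 ] turn_z rad -0.1969
```

carry_out --pt "-1 0.0415 0.0078 0 0 0 0" --pt "-1 0.0415 0.0078 0 0 0 0" --pt "-1 0.0415 0.0078 0 0 0 0" --pt "-1 0.0415 0.0078 0 0 0 0" --pt "-1 0.0415 0.0078 0 0 0 0" --pt "-1 0.0415 0.0078 0 0 0 0" --pt "-1 0.0415 0.0078 0 0 0 0" --pt "-1 0 0 0.01 0 0 -0.098" --pt "-1 0 0 0.01 0 0 -0.098" --pt "-1 0 0 0.006 0 0 0" --pt "-1 0 0 0 0 0 0" --pt "-1 0 0 0 0 0 0"

```text
clock: 19.42
tcp_pos: [0.536, -0.0054, 0.1662]
orientation: [-0.0, 0.549, 0.836, -0.0]
wrist_force: [0.2, 0.1, -2.9]
finger_gap: 0.0147
```

```bash
python3 tgt.py .5355 -.0045 .165 113.5; python3 - <<'E'
from h import *
import pickle
w=cam('wrist');s=cam('scene');d=cam('side');pickle.dump((w,s,d),open('w7.pkl','wb'))
o=[]
for n,c in(('w',w),('s',s),('d',d)):
  p=proj(c,(.5355,-.0042,.09)).astype(int);x0,y0=p[0]-32,p[1]-32
  if n=='w': x0,y0=p[0]-50,p[1]-60
  q=100 if n=='w' else 64
  o.append(cv2.resize(c['color'][y0:y0+q,x0:x0+q,::-1],(266,266) if n!='w' else (266,266),interpolation=cv2.INTER_CUBIC)); print(n,x0,y0,q)
cv2.imwrite('pics/w7.png',np.hstack(o))
E
```

```text
clk 19.425 tcp [ 0.536  -0.0054  0.1662] yaw 113.37 tilt [-2.e-04 -0.e+00 -1.e+00] F [ 0.2  0.1 -2.9] gap 0.0147
shift [ 0.001  -0.0001  0.0012] turn_z rad -0.0022
w 231 164 100
s 234 164 64
d 254 180 64
```

View pics/w7.png

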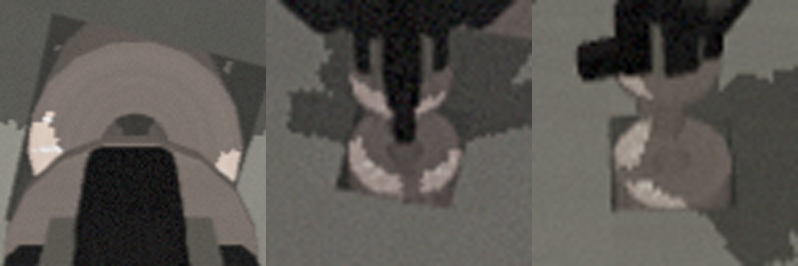

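The wrist, scene and side crops show the shaft standing over the bore. I push in about 12 mm, short of the rib, and read the forces.

carry_out --pt "-1 0.001 0 0.006 0 0 0" --pt "-1 0 0 0.006 0 0 0" --pt "-1 0 0 0.006 0 0 0" --pt "-1 0 0 0.004 0 0 0" --pt "-1 0 0 0.004 0 0 0" --pt "-1 0 0 0.004 0 0 0" --pt "-1 0 0 0 0 0 0" --pt "-1 0 0 0 0 0 0"

```text
clock: 20.58
tcp_pos: [0.5355, -0.0043, 0.1363]
orientation: [-0.0, 0.549, 0.836, -0.0]
wrist_force: [-0.3, -0.7, -2.5]
finger_gap: 0.015
```

```bash
python3 tgt.py .5355 -.0045 .103 113.5;python3 -c "
from h import *;print(env.get_state()['ft_torque'])"
```

```text
clk 20.575 tcp [ 0.5355 -0.0043  0.1363] yaw 113.44 tilt [-3.e-04 -2.e-04 -1.e+00] F [-0.3 -0.7 -2.5] gap 0.015
shift [-0.0002 -0.      0.0333] turn_z rad -0.001
[-0.09987448  0.1579653  -0.027364  ]
```

The shaft is in the bore without contact. I continue slowly past the depth where the rib would meet the face.

carry_out --pt "-1 0 0 0.003 0 0 0" --pt "-1 0 0 0.002 0 0 0" --pt "-1 0 0 0.002 0 0 0" --pt "-1 0 0 0.002 0 0 0" --pt "-1 0 0 0 0 0 0" --pt "-1 0 0 0 0 0 0"

```text
clock: 21.32
tcp_pos: [0.5354, -0.0043, 0.127]
orientation: [-0.0, 0.549, 0.836, -0.0]
wrist_force: [-1.0, 0.3, -3.1]
finger_gap: 0.0151
```

```bash
python3 tgt.py .5355 -.0045 .103 113.5;python3 -c "
from h import *;print(env.get_state()['ft_torque'])"
```

```text
clk 21.325 tcp [ 0.5354 -0.0043  0.127 ] yaw 113.44 tilt [-5.e-04 -2.e-04 -1.e+00] F [-1.   0.3 -3.1] gap 0.0151
shift [-0.0002  0.      0.024 ] turn_z rad -0.001
[-0.3047339   0.31586802 -0.03712766]
```

carry_out --pt "-1 0 0 0.003 0 0 0" --pt "-1 0 0 0.003 0 0 0" --pt "-1 0 0 0.003 0 0 0" --pt "-1 0 0 0.003 0 0 0" --pt "-1 0 0 0.003 0 0 0" --pt "-1 0 0 0 0 0 0" --pt "-1 0 0 0 0 0 0"

```text
clock: 22.2
tcp_pos: [0.5354, -0.0043, 0.1119]
orientation: [-0.0, 0.549, 0.836, -0.0]
wrist_force: [-2.0, -2.5, -3.8]
finger_gap: 0.0146
```

```bash
python3 tgt.py .5355 -.0045 .103 113.5;python3 -c "
from h import *;print(env.get_state()['ft_torque'])"
```

```text
clk 22.2 tcp [ 0.5354 -0.0043  0.1119] yaw 113.44 tilt [-7.e-04 -1.e-04 -1.e+00] F [-2.  -2.5 -3.8] gap 0.0146
shift [-0.0002  0.      0.0089] turn_z rad -0.001
[-0.44923626  0.52076606 -0.04991886]
```

carry_out --pt "-1 0 0 0.003 0 0 0" --pt "-1 0 0 0.003 0 0 0" --pt "-1 0 0 0.002 0 0 0" --pt "-1 0 0 0.001 0 0 0" --pt "-1 0 0 0 0 0 0" --pt "-1 0 0 0 0 0 0" --grip_force 100

```text
clock: 22.95
tcp_pos: [0.5355, -0.0044, 0.1048]
orientation: [0.0, 0.549, 0.836, -0.0]
wrist_force: [-6.9, -2.3, 9.3]
finger_gap: 0.0145
```

```bash
python3 tgt.py .5355 -.0045 .103 113.5;python3 -c "
from h import *;print(env.get_state()['ft_torque'])"
```

```text
clk 22.95 tcp [ 0.5355 -0.0044  0.1048] yaw 113.45 tilt [ 8.e-04 -5.e-04 -1.e+00] F [-6.9 -2.3  9.3] gap 0.0145
shift [-0.0001 -0.      0.0018] turn_z rad -0.0009
[-0.36463274  1.65866076 -0.01318281]
```

carry_out --pt "-1 0 -0.0005 0.001 0 0 0" --pt "-1 0 0 0.001 0 0 0" --pt "-1 0 0 0 0 0 0" --pt "-1 0 0 0 0 0 0"

```text
clock: 23.45
tcp_pos: [0.5354, -0.0044, 0.103]
orientation: [0.001, 0.549, 0.836, 0.0]
wrist_force: [-6.6, -1.1, 10.8]
finger_gap: 0.0147
```

```bash
python3 tgt.py .5355 -.0045 .103 113.5;python3 -c "
from h import *;print(env.get_state()['ft_torque'])"
```

```text
clk 23.45 tcp [ 0.5354 -0.0044  0.103 ] yaw 113.45 tilt [ 1.7e-03 -2.0e-04 -1.0e+00] F [-6.6 -1.1 10.8] gap 0.0147
shift [-0.0001  0.      0.    ] turn_z rad -0.0008
[-0.19766903  1.47577564 -0.04136403]
```

carry_out --pt "-1 0 -0.0005 0.001 0 0 0" --pt "-1 0 0 0.001 0 0 0" --pt "-1 0 0 0 0 0 0" --pt "-1 0 0 0 0 0 0"

```text
clock: 23.95
tcp_pos: [0.5354, -0.0045, 0.1029]
orientation: [0.001, 0.549, 0.836, 0.001]
wrist_force: [-9.9, 0.3, 22.7]
finger_gap: 0.0147
```

```bash
python3 tgt.py .5355 -.0045 .103 113.5;python3 -c "
from h import *;print(env.get_state()['ft_torque'])"
```

```text
clk 23.95 tcp [ 0.5354 -0.0045  0.1029] yaw 113.47 tilt [ 3.5e-03 -1.0e-04 -1.0e+00] F [-9.9  0.3 22.7] gap 0.0147
shift [-0.0001  0.0001 -0.0001] turn_z rad -0.0006
[0.02349808 2.30210402 0.02476772]
```

carry_out --pt "-1 0 0 0 0 0 0" --pt "-1 0 0 0 0 0 0" --pt "-1 0 0 0 0 0 0" --pt "-1 0 0 0 0 0 0" --pt "-1 0 0 0 0 0 0" --pt "-1 0 0 0 0 0 0" --pt "-1 0 0 0 0 0 0" --pt "-1 0 0 0 0 0 0"

```text
clock: 24.95
tcp_pos: [0.5354, -0.0044, 0.1029]
orientation: [0.001, 0.549, 0.836, 0.001]
wrist_force: [-10.5, 0.3, 21.9]
finger_gap: 0.015
```

```bash
python3 tgt.py .5355 -.0045 .103 113.5; python3 - <<'E'
from h import *
s=cam('scene');d=cam('side')
a=cv2.resize(s['color'][:,:,::-1],(440,330));p=proj(d,(.5355,-.0042,.08)).astype(int)
b=cv2.resize(d['color'][p[1]-40:p[1]+40,p[0]-43:p[0]+43,::-1],(355,330),interpolation=cv2.INTER_CUBIC)
cv2.imwrite('pics/w8.png',np.hstack([a,b]))
E
```

```text
clk 24.95 tcp [ 0.5354 -0.0044  0.1029] yaw 113.47 tilt [ 3.5e-03 -1.0e-04 -1.0e+00] F [-10.5   0.3  21.9] gap 0.015
shift [-0.0001  0.0001 -0.0001] turn_z rad -0.0006
```

View pics/w8.png

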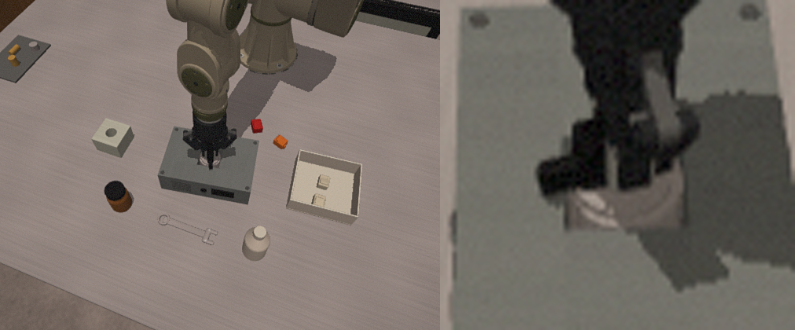

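The flange is down on the hub at crop (630,205). Both lumps are in the tray at (323,182) and (319,200), the stand is empty and the bystanders haven't moved. The push is steady at 22 N, so I hand in.

```bash
python3 -c "
from workcell import env
print(env.hand_in())"
```

```text
the job is handed in; nothing more can be done
None
```

The job was handed in at about 25 s, with the key still gripped and pressed fully home in the hub.

- **Lumps:** Both whitish lumps, first the one at the drive's +y end and then the one over the hub, went into the waste tray. The last scene picture shows them lying there.
- **Key:** I turned it above the hub to the keyway measured in the image, about 23.5° world yaw. The shaft and then the rib went in with no noticeable resistance, so no turning was needed inside the bore.
- **Fully home:** Against the spring the push read 9 to 11 N. It then rose to about 22 N while the TCP stayed at 0.103 m, the height expected with the flange down. It held steady for a further second.
- **Bystanders:** The bottle, jar, spanner and coloured look-alikes look unmoved in the last picture.

Two readings were not ideal. A side force of about 10 N remained at the wrist, and the tool was tilted by 0.2°. Two 0.5 mm sideways corrections did not lower the side force. Both stay well inside the limits and the flange still looks seated.

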